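# Restock the blood-collection caddy

## Robot

A 7-joint arm with a two-finger parallel gripper is mounted at the origin on the work surface. World frame = base frame: x ahead of the robot, y to its left, z up, the work surface at z = 0. Lengths are in m, angles in rad, forces in N, time in s.
With the tool pointing down it reaches from about 0.425 to 0.8 m from the base axis. Payload 8.3 kg.
Tool frame: the origin (TCP) lies on the centre line of the jaws, within the pads' length; the fingertips stand 22 mm ahead of it and the grasp point (between the pads) lies 3 mm ahead of it; x points along the fingers, z is the direction in which the jaws open and shut, and the axes are right-handed (so a half turn about x gives the same grasp; the last joint's range is limited). The gripper opens to 85 mm and grips with 20 to 120 N. Pads are 22 mm wide; open, the fingers measure 114 mm over their backs; the gripper's body (76 mm by 85 mm) begins 54 mm behind the grasp point. The pads swing forward as they close: fully open they stand 13 mm farther back than shut.
Start: joints at [-1.366, 0.383, 0.016, 1.37, -0.006, 1.388, -0.046], TCP at [0.165, 0.603, 0.253] pointing down, gripper open.
Joint ranges: [-2.95, 2.95], [-0.25, 2.06], [-1.52, 1.56], [0.18, 2.33], [-1.44, 4.58], [0.02, 2.06], [-3.01, 3.01]. Speed limits (rad/s): [2.39, 2.39, 3.01, 3.01, 3.14, 3.14, 3.14].

## Interface

Orientations are given as a unit quaternion [x, y, z, w].
In Python, from station import * gives the robot as it stands.
- The arm moves only by the tool send_rows, never from a script. Its argument "moves" is a list that holds one entry, the list of rows, each a list of 7 numbers: the shift along the tool's x, y, z in m, then the turn, a rotation vector about the tool's x, y, z in degrees, then the opening, from 0 (shut) to 1 (fully open). In form: [[[x, y, z, rx, ry, rz, jaw], ...]]. A call has 1 to 20 rows; each row shifts and turns the commanded pose from where the row before left it, along the tool's axes as they then stand; what a row does not reach is not made up. A row lasts 1/12 s, in which the tool goes at most 41.7 mm and 7.16 degrees, less where a joint would pass 70% of its speed; a pose out of reach is approached as far as the arm can. A call with a gripper value outside its range is refused whole. The fingers move at their own pace and stop on an object; "squeeze" is the grip in N (left out, the last holds). Time passes only in rows, so rows that do not move let the fingers close. It gives the time, the measured TCP pose, the force and the opening at its end, in the units of the state.
- sense(): the state, without advancing time (a new reading comes with each control period).
- get_image(name): name is "side" or "top"; returns a dict with "img" (480x640x3 uint8, red, green, blue), "fx", "fy", "cx", "cy" (pixels), "camera_from_world" (4x4, takes a point from world to camera coordinates). Camera axes: x right, y down, z forward; pixel columns grow to the right and rows downward; lengths in m; the calibration is good to about 2 mm. A picture is of the moment at which its call begins. There is no depth.
- close_job(): hands the job in, once; it reports no verdict.
The state is a dict: "t": time; "joint_pos": joint angles; "joint_vel": joint speeds; "joint_torque": joint torques, N m; "position": TCP position; "tool_rot": TCP orientation; "wrist_force": force on the tool from outside, world axes, zero at the start; "ft_torque": the same for the moment, N m; "grip_width": finger opening in m.
Only numpy, scipy, OpenCV 4.12 (cv2) and the standard library are available. Lean on these libraries where they do the work, as an engineer would, in place of code of your own. Each camera call takes 0.05 s, during which the arm holds its last target. There are 200 camera calls.

## Task

Restock the olive-green caddy for the ward round: put the full tape roll flat over the post, stand the flat-capped squeeze bottle in the round dish, and stand the two lidded specimen jars in the two-celled dish, one in each cell. Everything must stand or lie squarely on the floor of its insert, released. Leave the look-alikes where they are: the nearly used-up roll, the bottle with the spout and the jar without a lid.

Things in the scene. Friction and masses are not known exactly. Their poses are not given: they have to be found in the camera images.
- roll_center (a point): The full roll of white tape: a ring 56 mm in outer diameter with a 32 mm hole, 25 mm high, lying flat on the table; about 50 g. The point is its centre, 12.5 mm above its underside; z is its axis.
- bottle_center (a point): Squeeze bottle with a flat cap: hazy white, body 48 mm in diameter and straight up to 58 mm, then a rounded shoulder and a flat-topped white cap 28 mm across; 86 mm high in all; about 140 g. Standing on the table. The point is its centre, 43 mm above its underside; z is its axis.
- jar_a_center (a point): Lidded specimen jar: upright cylinder 44 mm in diameter, 60 mm high, hazy white with a paper band and a flat white closed lid (43 mm across, the top 14 mm); about 60 g. Standing on the table. The point is its centre, 30 mm above its underside. The two lidded jars are identical and interchangeable; z is its axis.
- jar_b_center (a point): Lidded specimen jar: upright cylinder 44 mm in diameter, 60 mm high, hazy white with a paper band and a flat white closed lid (43 mm across, the top 14 mm); about 60 g. Standing on the table. The point is its centre, 30 mm above its underside. The two lidded jars are identical and interchangeable; z is its axis.
- spent_center (a point): Look-alike to leave alone: the nearly used-up tape roll, a thin-walled white ring 40 mm in outer diameter with a 32 mm hole, 25 mm high, lying flat. The point is its centre, 12.5 mm above its underside.
- spout_center (a point): Look-alike to leave alone: squeeze bottle with the same 48 mm body but a thin pointed spout in place of the flat cap, 110 mm high in all. The point is half-way up, 55 mm above its underside.
- open_jar_center (a point): Look-alike to leave alone: specimen jar without a lid, open and empty, 44 mm in diameter, 50 mm high. The point is half-way up, 25 mm above its underside.
- post: Caddy insert for the tape: grey plate 84 mm square, 6 mm thick, with an upright steel post 12 mm in diameter and 30 mm long in its middle (tip 36 mm above the origin). Origin: centre of its underside; z up. The three inserts are fixed in a row along their x axes, in any order, 100 mm between centres, all turned like the caddy.
- cup: Caddy insert for the bottle: grey round open dish, 82 mm outside and 74 mm inside diameter, 16 mm high, inner floor 4 mm above its origin, the centre of its underside; z up. The caddy is a fixed olive-green tray 330 mm long (along the row of inserts, x) by 176 mm, walls 5 mm thick and 24 mm high, its floor 5 mm above the table; the inserts lie on that floor.
- twin: Caddy insert for the jars: grey rectangular open dish 84 mm (its x) by 140 mm (its y), 16 mm high, walls and divider 4 mm thick, inner floor 4 mm above its origin, the centre of its underside; z up. A divider at y = 0 makes two cells, each 64 mm (y) by 76 mm (x), with centres 34 mm from the origin to +y and to -y.
Not all that is in view belongs to the job. Leave any blue look-alike of the part that bears bottle_center alone. What is shaped like the part that bears open_jar_center but blue is not meant.

How it is judged:
At the end, for the whole second after the job is handed in: Roll flat on the plate, within 14 mm of the post; bottle on the round dish's floor, within 16 mm of its centre; one jar in each cell, within 14 mm (y) and 20 mm (x) of its centre; all four upright within 0.12 rad, at rest; look-alikes within 30 mm of their starts and 0.2 rad of upright (horizontal distance between roll_center and post below 0.014 m and z of roll_center in the frame of post below 0.024 m and horizontal distance between bottle_center and cup below 0.016 m and z of bottle_center in the frame of cup below 0.053 m and z of each of jar_a_center, jar_b_center in the frame of twin below 0.04 m and ((y of jar_a_center in the frame of twin between 0.02 and 0.048 m and x of jar_a_center in the frame of twin between -0.02 and 0.02 m and y of jar_b_center in the frame of twin between -0.048 and -0.02 m and x of jar_b_center in the frame of twin between -0.02 and 0.02 m) or (y of jar_a_center in the frame of twin between -0.048 and -0.02 m and x of jar_a_center in the frame of twin between -0.02 and 0.02 m and y of jar_b_center in the frame of twin between 0.02 and 0.048 m and x of jar_b_center in the frame of twin between -0.02 and 0.02 m)) and angle between the z axis of roll_center and the z axis of post, either way round below 0.12 rad and angle between each of bottle_center, jar_a_center, jar_b_center's own z axis and vertical below 0.12 rad and linear speed of each of roll, bottle, jar_a, jar_b below 0.02 m/s and distance of each of spent_center, spout_center, open_jar_center from where it was at the start of the episode below 0.03 m and angle between each of spent_center, spout_center, open_jar_center's own z axis and vertical below 0.2 rad); the robot touches nothing.
It fails at once if a look-alike is moved more than 30 mm (distance of any of spent_center, spout_center, open_jar_center from where it was at the start of the episode above 0.03 m).
It also fails if it takes over 99 s, if anything falls off the work surface, if the arm or the gripper's body presses on something with over 40 N, if the wrist force passes 120 N, or if a joint passes its speed limit or range.

## Working session

There is one attempt and no reset: what is moved stays moved. The work goes in short steps, Python scripts to look and compute and a tool call to move; the robot and the scene stay as the last step left them, time stands still between calls to the robot, and variables do not carry over. Pictures are saved under pics/ and viewed, about 12 in all and at most 16, crops included, and the job is handed in when it is done.

Besides the shell and the picture viewer there is one more tool, called after ">>>" as name([rows], argument=value, ...), one row to a line, values as JSON. send_rows: Moves the arm, as the interface text tells. Its arguments: {"type":"object","properties":{"moves":{"type":"array"},"squeeze":{"type":"number"}},"required":["moves"]}

```bash
mkdir -p pics; ls; python3 - <<'E'
from station import *
import cv2,json,numpy as np
for n in("top","side"):
    d=get_image(n); cv2.imwrite(f"pics/{n}0.png",d["img"][:,:,::-1])
    print(n,d["fx"],d["fy"],d["cx"],d["cy"],np.round(d["camera_from_world"],4).tolist())
print(sense())
E
```

```text
pics
top 541.9368049172135 541.9368049172135 317.43818064313353 238.90810603667953 [[0.01, -0.9999, -0.0069, -0.0296], [-0.9884, -0.0089, -0.1516, 0.5441], [0.1516, 0.0083, -0.9884, 1.2541], [0.0, 0.0, 0.0, 1.0]]
side 506.66051821356484 506.66051821356484 322.97701345914334 243.46229601229422 [[0.7502, -0.6611, -0.0061, -0.4141], [-0.3837, -0.4278, -0.8184, 0.264], [0.5384, 0.6163, -0.5746, 0.8922], [0.0, 0.0, 0.0, 1.0]]
{'t': 0.1, 'joint_pos': array([-1.3659066 ,  0.38415224,  0.01639031,  1.3710989 , -0.00628624,
        1.38820282, -0.04652733]), 'joint_vel': array([ 0.00079454, -0.00137914,  0.00134391, -0.00301955, -0.00099848,
       -0.00183433, -0.00037501]), 'joint_torque': array([ 2.06334473e-03, -6.29121709e+01,  8.47089998e-01, -3.72752953e+01,
        1.68104062e-02,  1.05426059e-02,  2.50496703e-05]), 'position': array([0.16523684, 0.60230873, 0.25235753]), 'tool_rot': array([-0.42918523,  0.56276593,  0.4283823 ,  0.56176789]), 'wrist_force': array([ 0.13377433, -0.26197745,  0.85814738]), 'ft_torque': array([ 0.00505703, -0.06025491,  0.01234868]), 'grip_width': 0.08558797971113231}
```

View pics/top0.png

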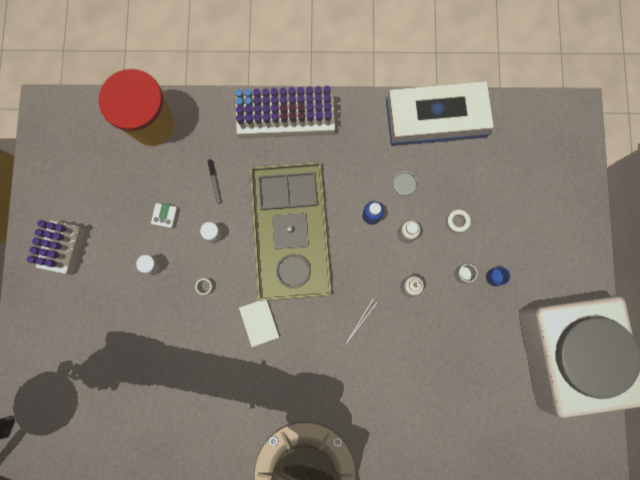

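View pics/side0.png

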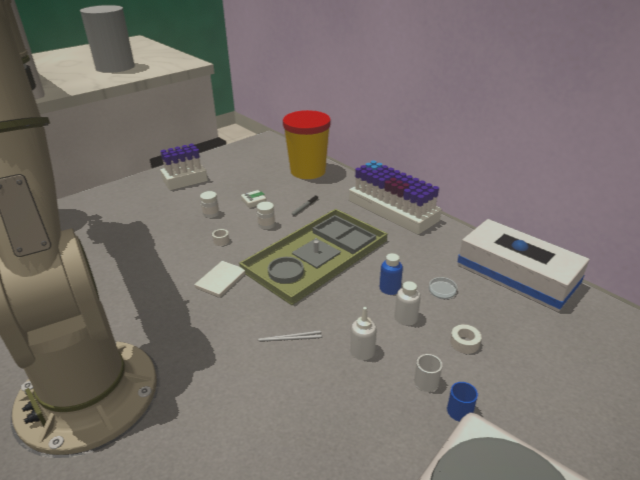

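Candidates in the top view:
- **Roll:** full roll (459,221), spent roll (204,286), flat clear dish (404,183).
- **Bottle:** flat cap (411,230), spout (414,286), blue (374,211).
- **Jars:** lidded (209,231) and (146,264), open (467,273), blue open (498,276).

By the description I choose (459,221), (411,230), (209,231) and (146,264). I'll check these in close crops.

```bash
python3 - <<'E'
import cv2,numpy as np
a=cv2.imread("pics/top0.png")
cv2.imwrite("pics/c1.png",cv2.resize(a[160:310,340:520],None,fx=4,fy=4,interpolation=cv2.INTER_CUBIC)) 
l=cv2.resize(a[155:305,125:335],None,fx=3.8,fy=3.8,interpolation=cv2.INTER_CUBIC); cv2.imwrite("pics/c2.png",l)
E
```

```text
(no output)
```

View pics/c1.png

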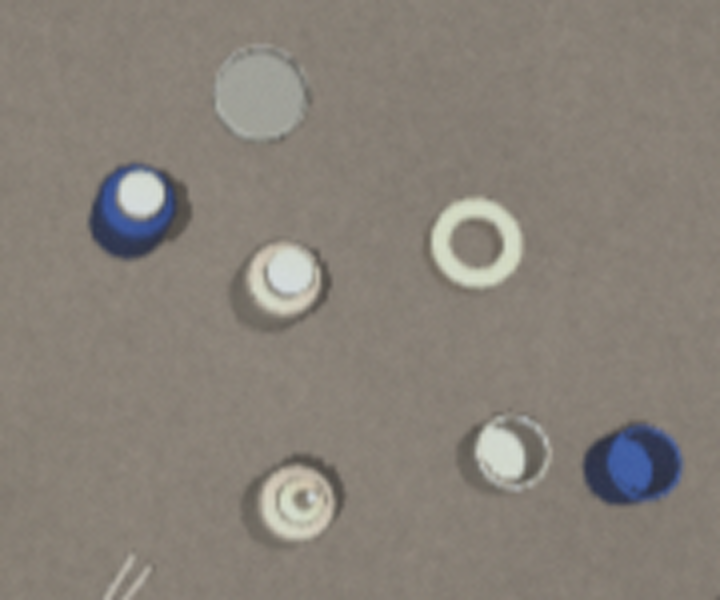

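View pics/c2.png

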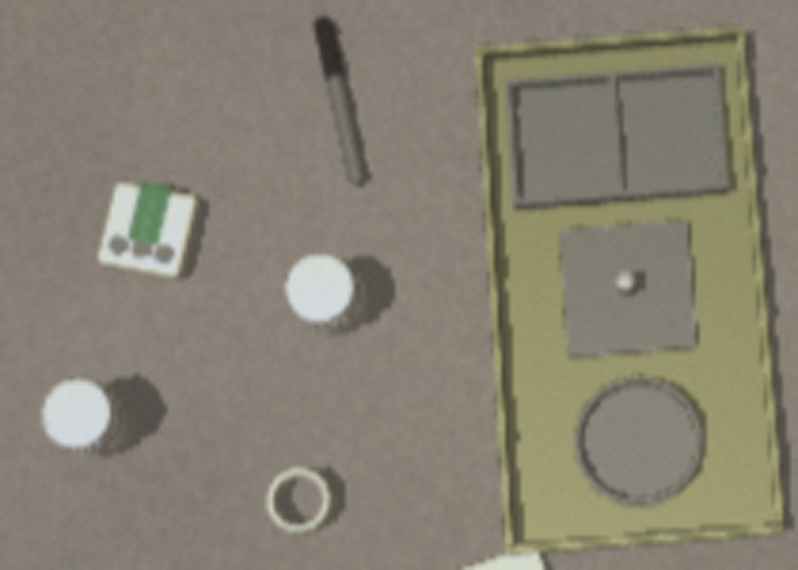

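The crops confirm the choice: flat-cap bottle at crop (290,272), full roll (477,243), lidded jars (320,289) and (76,413). The inserts from far to near are twin, post and cup.

```bash
cat > h.py <<'E'
import numpy as np, cv2
from scipy.spatial.transform import Rotation as R
C={"top":(541.9368,317.4382,238.9081,np.array([[0.01,-0.9999,-0.0069,-0.0296],[-0.9884,-0.0089,-0.1516,0.5441],[0.1516,0.0083,-0.9884,1.2541]])),
"side":(506.6605,322.9770,243.4623,np.array([[0.7502,-0.6611,-0.0061,-0.4141],[-0.3837,-0.4278,-0.8184,0.264],[0.5384,0.6163,-0.5746,0.8922]]))}
def px(n,u,v,z):
    f,cx,cy,T=C[n]; r=T[:,:3].T@np.array([(u-cx)/f,(v-cy)/f,1]); c=-T[:,:3].T@T[:,3]
    return (c+r*(z-c[2])/r[2])
def proj(n,p):
    f,cx,cy,T=C[n]; q=T[:,:3]@p+T[:,3]; return np.array([cx+f*q[0]/q[2],cy+f*q[1]/q[2]])
def state():
    from station import sense
    s=sense(); r=R.from_quat(s["tool_rot"]); m=r.as_matrix()
    print("t",round(s["t"],2),"p",np.round(s["position"],4),"x",np.round(m[:,0],3),"y",np.round(m[:,1],3),"z",np.round(m[:,2],3),"w",round(s["grip_width"],4),"F",np.round(s["wrist_force"],1),"q",np.round(s["joint_pos"],2))
    return s,m
def plan(p):  # world target -> tool-frame shift
    s,m=state(); d=m.T@(np.array(p)-s["position"]); print("shift tool xyz mm",np.round(d*1000,1)); return d
E
python3 - <<'E'
from h import *
c=lambda u,v,z,s,x0,y0: px("top",(u+.5)/s-.5+x0,(v+.5)/s-.5+y0,z)
r=lambda u,v,z:c(u,v,z,4,340,160); l=lambda u,v,z:c(u,v,z,3.8,125,155)
P=dict(bottle=r(290,272,.086),roll=r(477,243,.025),spout=r(305,500,.11),open=r(513,453,.05),bluejar=r(643,463,.05),blueb=r(141,194,.086),jarA=l(320,289,.06),jarB=l(76,413,.06),spent=l(299,499,.025),post=l(629,282,.041),cup=l(642,441,.021))
for n,ps,z in(("tray",[(479,47),(747,32),(787,527),(510,549)],.029),("twin",[(512,84),(722,68),(734,190),(516,207)],.021),("plate",[(561,229),(690,220),(697,348),(568,356)],.011)):
    q=np.array([l(u,v,z) for u,v in ps]); P[n]=q.mean(0); d=q[0]-q[3]; e=q[1]-q[2]; print(n,np.linalg.norm(d[:2]),np.linalg.norm((q[0]-q[1])[:2]),"ang",np.degrees([np.arctan2(v[1],v[0]) for v in(d,e)]))
for k,v in P.items(): print(k,np.round(v,4),"side px",np.round(proj("side",v)), "r",round(np.hypot(*v[:2]),3))
state()
E
```

```text
tray 0.3250540250697475 0.17418111050584056 ang [5.06616566 4.98415684]
twin 0.08180172707827178 0.13711152759811437 ang [3.3159514  6.06916675]
plate 0.08332896174117811 0.08388896180194436 ang [4.39670053 3.82679459]
bottle [ 0.5659 -0.2434  0.086 ] side px [410. 284.] r 0.616
roll [ 0.5955 -0.3674  0.025 ] side px [467. 333.] r 0.7
spout [ 0.4326 -0.2456  0.11  ] side px [363. 306.] r 0.497
open [ 0.4655 -0.3784  0.05  ] side px [429. 362.] r 0.6
bluejar [ 0.4604 -0.4543  0.05  ] side px [464. 390.] r 0.647
blueb [ 0.6111 -0.1576  0.086 ] side px [393. 256.] r 0.631
jarA [0.5589 0.2324 0.06  ] side px [265. 205.] r 0.605
jarB [0.48 0.38 0.06] side px [208. 194.] r 0.612
spent [0.4306 0.2476 0.025 ] side px [221. 232.] r 0.497
post [0.5683 0.0413 0.041 ] side px [317. 241.] r 0.57
cup [0.4696 0.0324 0.021 ] side px [286. 267.] r 0.471
tray [0.569 0.041 0.029] side px [317. 245.] r 0.57
twin [0.667  0.0493 0.021 ] side px [344. 231.] r 0.669
plate [0.5695 0.043  0.011 ] side px [317. 251.] r 0.571
t 0.1 p [0.1652 0.6023 0.2524] x [-0.    -0.002 -1.   ] y [-0.964  0.265 -0.   ] z [ 0.265  0.964 -0.002] w 0.0856 F [ 0.1 -0.3  0.9] q [-1.37  0.38  0.02  1.37 -0.01  1.39 -0.05]
```

>>> send_rows([
  [[0,0,0,6.96,0,0,1],[0,0,0,6.96,0,0,1],[0,0,0,6.96,0,0,1],[0,0,0,6.96,0,0,1],[0,0,0,6.96,0,0,1],[0,0,0,6.96,0,0,1],[0,0,0,6.96,0,0,1],[0,0,0,6.96,0,0,1],[0,0,0,6.96,0,0,1],[0,0,0,6.96,0,0,1]],
], squeeze=40)

```text
t: 0.93
position: [0.1652, 0.6025, 0.2527]
tool_rot: [-0.029, 0.707, 0.029, 0.706]
wrist_force: [-0.4, 0.2, -0.7]
grip_width: 0.0855
```

>>> send_rows([
  [[0.006,-0.0166,0.0196,0,0,0,1],[0.006,-0.0166,0.0196,0,0,0,1],[0.006,-0.0166,0.0196,0,0,0,1],[0.006,-0.0166,0.0196,0,0,0,1],[0.006,-0.0166,0.0196,0,0,0,1],[0.006,-0.0166,0.0196,0,0,0,1],[0.006,-0.0166,0.0196,0,0,0,1],[0.006,-0.0166,0.0196,0,0,0,1],[0.006,-0.0166,0.0196,0,0,0,1],[0.006,-0.0166,0.0196,0,0,0,1],[0.006,-0.0166,0.0196,0,0,0,1],[0.006,-0.0166,0.0196,0,0,0,1],[0.006,-0.0166,0.0196,0,0,0,1],[0.006,-0.0166,0.0196,0,0,0,1],[0.006,-0.0166,0.0196,0,0,0,1],[0,0,0,0,0,0,1]],
])

```text
t: 2.27
position: [0.4844, 0.3746, 0.1616]
tool_rot: [-0.03, 0.706, 0.027, 0.707]
wrist_force: [0.7, -1.6, -0.3]
grip_width: 0.0856
```

```bash
python3 -c "
from h import *
plan([.480,.380,.150])"
```

```text
t 2.27 p [0.4844 0.3746 0.1616] x [ 0.001 -0.005 -1.   ] y [-0.08   0.997 -0.005] z [0.997 0.08  0.   ] w 0.0856 F [ 0.7 -1.6 -0.3] q [-0.98  0.43  0.36  1.55 -0.16  1.2  -0.51]
shift tool xyz mm [11.6  5.8 -4. ]
```

>>> send_rows([
  [[0.0,0.0058,-0.004,0,0,0,1],[0.0146,0,0,0,0,0,1],[0.0146,0,0,0,0,0,1],[0.0146,0,0,0,0,0,1],[0.0146,0,0,0,0,0,1],[0.0146,0,0,0,0,0,1],[0.0146,0,0,0,0,0,1],[0.0146,0,0,0,0,0,1],[0.0144,0,0,0,0,0,1],[0,0,0,0,0,0,1],[0,0,0,0,0,0,1]],
])

```text
t: 3.18
position: [0.4739, 0.3871, 0.0461]
tool_rot: [-0.032, 0.707, 0.032, 0.706]
wrist_force: [1.2, 0.1, 0.5]
grip_width: 0.0855
```

```bash
python3 -c "
from h import *
plan([.480,.380,.045])
from station import get_image
a=get_image('side')['img'][130:280,130:330,::-1]; b=get_image('top')['img'][200:320,90:250,::-1]
a=cv2.resize(a,(560,420),interpolation=2); cv2.imwrite('pics/g1.png',a)
"
```

```text
t 3.18 p [0.4739 0.3871 0.0461] x [-0.002 -0.001 -1.   ] y [-0.09   0.996 -0.001] z [ 0.996  0.09  -0.002] w 0.0855 F [1.2 0.1 0.5] q [-0.98  0.55  0.32  1.65 -0.2   0.98 -0.49]
shift tool xyz mm [ 1.1 -7.6  5.5]
```

View pics/g1.png

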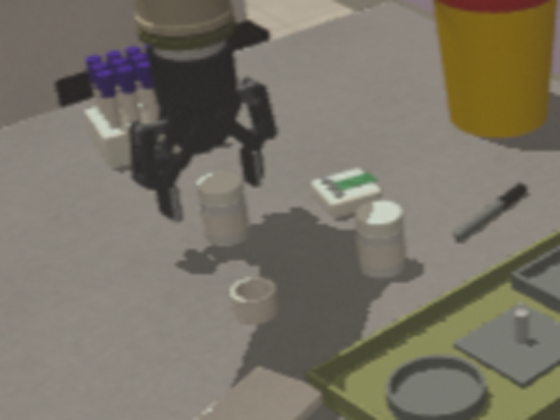

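The jar is between the open jaws (crop ≈ 222,210). The arm had been lagging when I read it, so I correct the offset and close.

>>> send_rows([
  [[0.001,-0.0076,0.0055,0,0,0,1],[0,0,0,0,0,0,1],[0,0,0,0,0,0,1],[0,0,0,0,0,0,1],[0,0,0,0,0,0,0],[0,0,0,0,0,0,0],[0,0,0,0,0,0,0],[0,0,0,0,0,0,0],[0,0,0,0,0,0,0],[0,0,0,0,0,0,0],[0,0,0,0,0,0,0],[0,0,0,0,0,0,0]],
], squeeze=40)

```text
t: 4.28
position: [0.4818, 0.3792, 0.0459]
tool_rot: [-0.031, 0.706, 0.031, 0.706]
wrist_force: [-1.6, -0.3, 4.2]
grip_width: 0.0429
```

```bash
python3 -c "
from h import *
plan([.664,.083,.2])"
```

```text
t 4.28 p [0.4818 0.3792 0.0459] x [ 0.  0. -1.] y [-0.088  0.996  0.   ] z [0.996 0.088 0.   ] w 0.0429 F [-1.6 -0.3  4.2] q [-0.96  0.55  0.33  1.65 -0.2   0.97 -0.48]
shift tool xyz mm [-154.2 -311.   155.3]
```

>>> send_rows([
  [[-0.01,0,0,0,0,0,0],[-0.015,0,0,0,0,0,0],[-0.02,0,0,0,0,0,0],[-0.02,0,0,0,0,0,0],[-0.02,0,0,0,0,0,0],[-0.02,0,0,0,0,0,0],[-0.015,0,0,0,0,0,0],[0,-0.01,0.005,0,0,0,0],[0,-0.015,0.0075,0,0,0,0],[0,-0.02,0.01,0,0,0,0],[0,-0.02,0.01,0,0,0,0],[0,-0.02,0.01,0,0,0,0]],
])

```text
t: 5.28
position: [0.5319, 0.2961, 0.1649]
tool_rot: [-0.032, 0.707, 0.031, 0.706]
wrist_force: [0.2, -0.5, -0.1]
grip_width: 0.0427
```

>>> send_rows([
  [[0,-0.02,0.01,0,0,0,0],[0,-0.02,0.01,0,0,0,0],[0,-0.02,0.01,0,0,0,0],[0,-0.02,0.01,0,0,0,0],[0,-0.02,0.01,0,0,0,0],[0,-0.02,0.01,0,0,0,0],[0,-0.02,0.01,0,0,0,0],[0,-0.02,0.01,0,0,0,0],[0,-0.02,0.01,0,0,0,0],[0,-0.02,0.01,0,0,0,0],[0,-0.015,0.01,0,0,0,0],[0,-0.011,0.0028,0,0,0,0],[0,0,0,0,0,0,0],[0,0,0,0,0,0,0],[0,0,0,0,0,0,0],[0,0,0,0,0,0,0]],
])

```text
t: 6.62
position: [0.6633, 0.0848, 0.1655]
tool_rot: [-0.032, 0.707, 0.032, 0.706]
wrist_force: [0.4, -0.5, -1.1]
grip_width: 0.0425
```

```bash
python3 -c "
from h import *
plan([.664,.083,.055])"
```

```text
t 6.62 p [0.6633 0.0848 0.1655] x [-0.001  0.001 -1.   ] y [-0.091  0.996  0.001] z [ 0.996  0.091 -0.001] w 0.0425 F [ 0.4 -0.5 -1.1] q [-0.47  0.56  0.45  1.37 -0.25  1.27  0.08]
shift tool xyz mm [110.5  -2.    0.6]
```

>>> send_rows([
  [[0.01,-0.002,0,0,0,0,0],[0.015,0,0,0,0,0,0],[0.015,0,0,0,0,0,0],[0.015,0,0,0,0,0,0],[0.015,0,0,0,0,0,0],[0.015,0,0,0,0,0,0],[0.01,0,0,0,0,0,0],[0.005,0,0,0,0,0,0],[0.005,0,0,0,0,0,0],[0.003,0,0,0,0,0,0],[0.002,0,0,0,0,0,0],[0,0,0,0,0,0,0],[0,0,0,0,0,0,0],[0,0,0,0,0,0,0]],
])

```text
t: 7.78
position: [0.6645, 0.0809, 0.0563]
tool_rot: [-0.031, 0.706, 0.031, 0.707]
wrist_force: [0.5, 0.8, -0.2]
grip_width: 0.0425
```

```bash
python3 -c "
from h import *
plan([.664,.083,.055])"
```

```text
t 7.78 p [0.6645 0.0809 0.0563] x [ 0.001  0.    -1.   ] y [-0.088  0.996  0.   ] z [0.996 0.088 0.001] w 0.0425 F [ 0.5  0.8 -0.2] q [-0.45  0.66  0.42  1.48 -0.29  1.07  0.12]
shift tool xyz mm [ 1.3  2.2 -0.3]
```

>>> send_rows([
  [[0.001,0,0,0,0,0,0],[0.0005,0,0,0,0,0,0],[0,0,0,0,0,0,0],[0,0,0,0,0,0,0.65],[0,0,0,0,0,0,0.7],[0,0,0,0,0,0,1],[0,0,0,0,0,0,1],[0,0,0,0,0,0,1],[0,0,0,0,0,0,1],[-0.01,0,0,0,0,0,1],[-0.015,0,0,0,0,0,1],[-0.02,0,0,0,0,0,1],[-0.02,0,0,0,0,0,1],[-0.02,0,0,0,0,0,1],[-0.02,0,0,0,0,0,1],[0,0,0,0,0,0,1]],
])

```text
t: 9.12
position: [0.6664, 0.0807, 0.1651]
tool_rot: [-0.031, 0.704, 0.031, 0.709]
wrist_force: [-0.1, 0.1, 0.9]
grip_width: 0.0851
```

```bash
python3 -c "
from h import *
plan([.559,.2325,.16])"
```

```text
t 9.12 p [0.6664 0.0807 0.1651] x [ 0.008  0.001 -1.   ] y [-0.088  0.996  0.   ] z [0.996 0.088 0.008] w 0.0851 F [-0.1  0.1  0.9] q [-0.47  0.56  0.45  1.38 -0.25  1.26  0.09]
shift tool xyz mm [  4.5 160.6 -93.7]
```

>>> send_rows([
  [[0,0.016,-0.0094,0,0,0,1],[0,0.02,-0.0117,0,0,0,1],[0,0.02,-0.0117,0,0,0,1],[0,0.02,-0.0117,0,0,0,1],[0,0.02,-0.0117,0,0,0,1],[0,0.02,-0.0117,0,0,0,1],[0,0.02,-0.0117,0,0,0,1],[0,0.016,-0.0094,0,0,0,1],[0.01,0.0086,-0.004,0,0,0,1],[0.02,0,0,0,0,0,1],[0.02,0,0,0,0,0,1],[0.015,0,0,0,0,0,1],[0,0,0,0,0,0,1],[0,0,0,0,0,0,1],[0,0,0,0,0,0,1]],
])

```text
t: 10.37
position: [0.558, 0.2322, 0.0949]
tool_rot: [-0.031, 0.706, 0.031, 0.707]
wrist_force: [-0.3, 0.4, 0.1]
grip_width: 0.0852
```

```bash
python3 -c "
from h import *
plan([.559,.2325,.046])"
```

```text
t 10.37 p [0.558  0.2322 0.0949] x [ 0.001  0.    -1.   ] y [-0.087  0.996 -0.   ] z [0.996 0.087 0.001] w 0.0852 F [-0.3  0.4  0.1] q [-0.75  0.48  0.4   1.64 -0.21  1.06 -0.2 ]
shift tool xyz mm [48.9  0.2  0.9]
```

>>> send_rows([
  [[0.014,0,0.001,0,0,0,1],[0.014,0,0,0,0,0,1],[0.012,0,0,0,0,0,1],[0.009,0,0,0,0,0,1],[0,0,0,0,0,0,1],[0,0,0,0,0,0,1],[0,0,0,0,0,0,0],[0,0,0,0,0,0,0],[0,0,0,0,0,0,0],[0,0,0,0,0,0,0],[0,0,0,0,0,0,0],[0,0,0,0,0,0,0],[0,0,0,0,0,0,0],[0,0,0,0,0,0,0]],
])

```text
t: 11.53
position: [0.5588, 0.2329, 0.0461]
tool_rot: [-0.031, 0.706, 0.031, 0.707]
wrist_force: [-0.9, -0.9, 6.0]
grip_width: 0.0428
```

```bash
python3 -c "
from h import *
plan([.670,.0154,.166])"
```

```text
t 11.53 p [0.5588 0.2329 0.0461] x [ 0.001  0.001 -1.   ] y [-0.088  0.996  0.001] z [0.996 0.088 0.001] w 0.0428 F [-0.9 -0.9  6. ] q [-0.74  0.54  0.38  1.68 -0.24  0.97 -0.18]
shift tool xyz mm [-119.9 -226.4   91.7]
```

>>> send_rows([
  [[-0.01,0,0,0,0,0,0],[-0.015,0,0,0,0,0,0],[-0.02,0,0,0,0,0,0],[-0.02,0,0,0,0,0,0],[-0.02,0,0,0,0,0,0],[-0.02,0,0,0,0,0,0],[-0.015,0,0,0,0,0,0],[0,-0.01,0.004,0,0,0,0],[0,-0.0164,0.0067,0,0,0,0]],
])

```text
t: 12.28
position: [0.5711, 0.2094, 0.1663]
tool_rot: [-0.032, 0.706, 0.033, 0.707]
wrist_force: [-0.0, 0.4, -0.9]
grip_width: 0.0427
```

>>> send_rows([
  [[0,-0.02,0.0081,0,0,0,0],[0,-0.02,0.0081,0,0,0,0],[0,-0.02,0.0081,0,0,0,0],[0,-0.02,0.0081,0,0,0,0],[0,-0.02,0.0081,0,0,0,0],[0,-0.02,0.0081,0,0,0,0],[0,-0.02,0.0081,0,0,0,0],[0,-0.02,0.0081,0,0,0,0],[0,-0.02,0.0081,0,0,0,0],[0,-0.02,0.0081,0,0,0,0],[0,0,0,0,0,0,0],[0,0,0,0,0,0,0],[0,0,0,0,0,0,0],[0,0,0,0,0,0,0]],
])

```text
t: 13.45
position: [0.6692, 0.0165, 0.1647]
tool_rot: [-0.031, 0.707, 0.032, 0.706]
wrist_force: [-0.5, -0.2, -0.3]
grip_width: 0.0427
```

```bash
python3 -c "
from h import *
plan([.670,.0154,.0555])
from station import get_image
a=get_image('side')['img'][150:330,210:450,::-1]
cv2.imwrite('pics/g2.png',cv2.resize(a,(800,600),interpolation=2))"
```

```text
t 13.45 p [0.6692 0.0165 0.1647] x [-0.001  0.001 -1.   ] y [-0.09   0.996  0.001] z [ 0.996  0.09  -0.001] w 0.0427 F [-0.5 -0.2 -0.3] q [-0.39  0.56  0.47  1.37 -0.26  1.27  0.19]
shift tool xyz mm [109.2  -1.2   0.8]
```

View pics/g2.png

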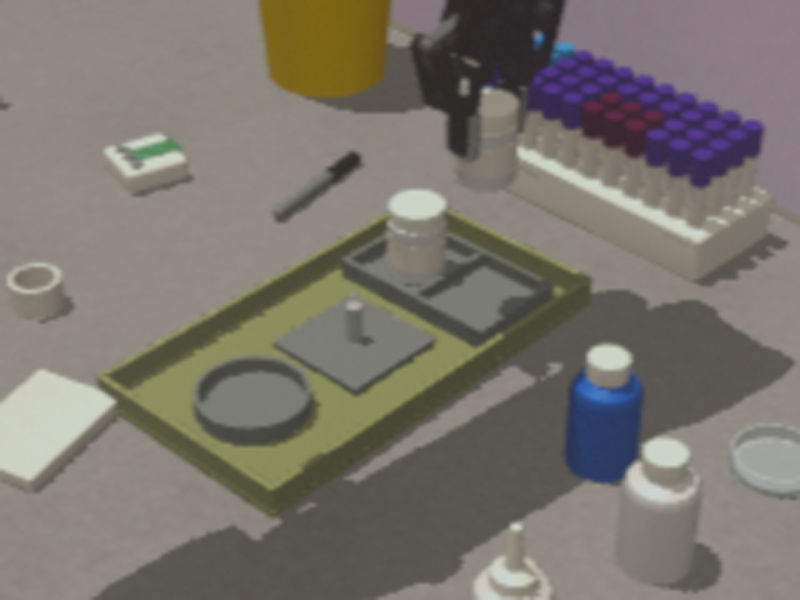

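The first jar stands upright in the left cell (crop ≈ 416,240), and the second hangs upright in the jaws (490,140). I lower it now.

>>> send_rows([
  [[0.01,-0.001,0,0,0,0,0],[0.015,0,0.001,0,0,0,0],[0.015,0,0,0,0,0,0],[0.015,0,0,0,0,0,0],[0.015,0,0,0,0,0,0],[0.015,0,0,0,0,0,0],[0.01,0,0,0,0,0,0],[0.005,0,0,0,0,0,0],[0.005,0,0,0,0,0,0],[0.0035,0,0,0,0,0,0],[0.001,0,0,0,0,0,0],[0,0,0,0,0,0,0],[0,0,0,0,0,0,0],[0,0,0,0,0,0,0]],
])

```text
t: 14.67
position: [0.6711, 0.0143, 0.0563]
tool_rot: [-0.031, 0.706, 0.031, 0.707]
wrist_force: [-0.0, 0.2, -0.8]
grip_width: 0.043
```

```bash
python3 -c "
from h import *
plan([.670,.0154,.0550])"
```

```text
t 14.67 p [0.6711 0.0143 0.0563] x [ 0.001  0.    -1.   ] y [-0.088  0.996 -0.   ] z [0.996 0.088 0.001] w 0.043 F [-0.   0.2 -0.8] q [-0.36  0.67  0.44  1.47 -0.3   1.07  0.23]
shift tool xyz mm [ 1.3  1.2 -1. ]
```

Next I release and rise, then go above the bottle.

>>> send_rows([
  [[0.001,0,0,0,0,0,0],[0.0005,0,0,0,0,0,0],[0,0,0,0,0,0,0],[0,0,0,0,0,0,0.65],[0,0,0,0,0,0,0.7],[0,0,0,0,0,0,1],[0,0,0,0,0,0,1],[0,0,0,0,0,0,1],[0,0,0,0,0,0,1],[-0.01,0,0,0,0,0,1],[-0.015,0,0,0,0,0,1],[-0.02,0,0,0,0,0,1],[-0.02,0,0,0,0,0,1],[-0.02,0,0,0,0,0,1],[-0.02,0,0,0,0,0,1],[-0.02,0,0,0,0,0,1],[-0.015,0,0,0,0,0,1],[0,0,0,0,0,0,1],[0,0,0,0,0,0,1]],
])

```text
t: 16.25
position: [0.6712, 0.0142, 0.1957]
tool_rot: [-0.031, 0.706, 0.031, 0.707]
wrist_force: [-0.5, -0.0, 0.1]
grip_width: 0.0857
```

```bash
python3 -c "
from h import *
plan([.566,-.2434,.18])"
```

```text
t 16.25 p [0.6712 0.0142 0.1957] x [ 0.002  0.    -1.   ] y [-0.088  0.996 -0.   ] z [0.996 0.088 0.002] w 0.0857 F [-0.5 -0.   0.1] q [-0.38  0.54  0.48  1.33 -0.25  1.32  0.19]
shift tool xyz mm [  15.4 -247.4 -127.5]
```

>>> send_rows([
  [[0,-0.0107,-0.0055,0,0,0,1],[0,-0.0207,-0.0107,0,0,0,1],[0,-0.022,-0.0113,0,0,0,1],[0,-0.022,-0.0113,0,0,0,1],[0,-0.022,-0.0113,0,0,0,1],[0,-0.022,-0.0113,0,0,0,1],[0,-0.022,-0.0113,0,0,0,1],[0,-0.022,-0.0113,0,0,0,1],[0,-0.022,-0.0113,0,0,0,1],[0,-0.022,-0.0113,0,0,0,1],[0,-0.022,-0.0113,0,0,0,1],[0,-0.018,-0.0096,0,0,0,1],[0.02,0,0,0,0,0,1],[0.02,0,0,0,0,0,1],[0.015,0,0,0,0,0,1],[0,0,0,0,0,0,1],[0,0,0,0,0,0,1],[0,0,0,0,0,0,1]],
])

```text
t: 17.75
position: [0.5653, -0.2438, 0.1397]
tool_rot: [-0.031, 0.706, 0.031, 0.706]
wrist_force: [0.3, -0.5, 0.6]
grip_width: 0.0855
```

```bash
python3 -c "
from h import *
plan([.566,-.2434,.046])"
```

```text
t 17.75 p [ 0.5653 -0.2438  0.1397] x [-0. -0. -1.] y [-0.088  0.996 -0.   ] z [ 0.996  0.088 -0.   ] w 0.0855 F [ 0.3 -0.5  0.6] q [-0.05  0.48  0.55  1.57 -0.27  1.16  0.64]
shift tool xyz mm [93.7  0.3  0.8]
```

>>> send_rows([
  [[0.014,0,0.001,0,0,0,1],[0.015,0,0,0,0,0,1],[0.015,0,0,0,0,0,1],[0.015,0,0,0,0,0,1],[0.014,0,0,0,0,0,1],[0.012,0,0,0,0,0,1],[0.009,0,0,0,0,0,1],[0,0,0,0,0,0,1],[0,0,0,0,0,0,1],[0,0,0,0,0,0,0],[0,0,0,0,0,0,0],[0,0,0,0,0,0,0],[0,0,0,0,0,0,0],[0,0,0,0,0,0,0],[0,0,0,0,0,0,0],[0,0,0,0,0,0,0],[0,0,0,0,0,0,0]],
], squeeze=45)

```text
t: 19.17
position: [0.5669, -0.2436, 0.0463]
tool_rot: [-0.031, 0.706, 0.031, 0.707]
wrist_force: [-2.4, 0.3, 6.1]
grip_width: 0.0474
```

```bash
python3 -c "
from h import *
plan([.4696,.0324,.2])"
```

```text
t 19.17 p [ 0.5669 -0.2436  0.0463] x [ 0.001 -0.001 -1.   ] y [-0.088  0.996 -0.001] z [0.996 0.088 0.001] w 0.0474 F [-2.4  0.3  6.1] q [-0.02  0.59  0.51  1.65 -0.33  0.99  0.69]
shift tool xyz mm [-154.   283.4  -72.4]
```

>>> send_rows([
  [[-0.01,0,0,0,0,0,0],[-0.015,0,0,0,0,0,0],[-0.02,0,0,0,0,0,0],[-0.02,0,0,0,0,0,0],[-0.02,0,0,0,0,0,0],[-0.02,0,0,0,0,0,0],[-0.015,0,0,0,0,0,0],[0,0.01,-0.0025,0,0,0,0],[0,0.0174,-0.0044,0,0,0,0],[0,0.02,-0.0051,0,0,0,0],[0,0.02,-0.0051,0,0,0,0],[0,0.02,-0.0051,0,0,0,0]],
])

```text
t: 20.17
position: [0.5354, -0.1563, 0.1641]
tool_rot: [-0.031, 0.707, 0.032, 0.706]
wrist_force: [0.7, 1.2, -1.9]
grip_width: 0.0471
```

>>> send_rows([
  [[0,0.02,-0.0051,0,0,0,0],[0,0.02,-0.0051,0,0,0,0],[0,0.02,-0.0051,0,0,0,0],[0,0.02,-0.0051,0,0,0,0],[0,0.02,-0.0051,0,0,0,0],[0,0.02,-0.0051,0,0,0,0],[0,0.02,-0.0051,0,0,0,0],[0,0.02,-0.0051,0,0,0,0],[0,0.02,-0.0051,0,0,0,0],[0,0.016,-0.0043,0,0,0,0],[0,0,0,0,0,0,0],[0,0,0,0,0,0,0],[0,0,0,0,0,0,0],[0,0,0,0,0,0,0]],
])

```text
t: 21.33
position: [0.4692, 0.0318, 0.1649]
tool_rot: [-0.031, 0.707, 0.031, 0.706]
wrist_force: [0.4, -0.1, -2.2]
grip_width: 0.0471
```

```bash
python3 -c "
from h import *
plan([.4692,.0325,.0563])"
```

```text
t 21.33 p [0.4692 0.0318 0.1649] x [-0. -0. -1.] y [-0.087  0.996 -0.   ] z [ 0.996  0.087 -0.   ] w 0.0471 F [ 0.4 -0.1 -2.2] q [-0.54  0.12  0.43  1.92 -0.05  1.12  0.  ]
shift tool xyz mm [1.086e+02 7.000e-01 1.000e-01]
```

>>> send_rows([
  [[0.01,0.0007,0,0,0,0,0],[0.015,0,0,0,0,0,0],[0.015,0,0,0,0,0,0],[0.015,0,0,0,0,0,0],[0.015,0,0,0,0,0,0],[0.015,0,0,0,0,0,0],[0.01,0,0,0,0,0,0],[0.005,0,0,0,0,0,0],[0.005,0,0,0,0,0,0],[0.003,0,0,0,0,0,0],[0,0,0,0,0,0,0],[0,0,0,0,0,0,0],[0,0,0,0,0,0,0]],
])

```text
t: 22.42
position: [0.4698, 0.0335, 0.0577]
tool_rot: [-0.031, 0.706, 0.031, 0.707]
wrist_force: [0.6, 0.5, -1.4]
grip_width: 0.0472
```

```bash
python3 -c "
from h import *
plan([.4692,.0325,.0553])"
```

```text
t 22.42 p [0.4698 0.0335 0.0577] x [ 0.001  0.    -1.   ] y [-0.088  0.996  0.   ] z [0.996 0.088 0.001] w 0.0472 F [ 0.6  0.5 -1.4] q [-0.5   0.27  0.42  2.03 -0.14  0.87  0.08]
shift tool xyz mm [ 2.4 -0.9 -0.7]
```

>>> send_rows([
  [[0.0012,-0.001,-0.0007,0,0,0,0],[0.001,0,0,0,0,0,0],[0,0,0,0,0,0,0],[0,0,0,0,0,0,0],[0,0,0,0,0,0,0.65],[0,0,0,0,0,0,0.75],[0,0,0,0,0,0,1],[0,0,0,0,0,0,1],[0,0,0,0,0,0,1],[0,0,0,0,0,0,1],[-0.01,0,0,0,0,0,1],[-0.015,0,0,0,0,0,1],[-0.02,0,0,0,0,0,1],[-0.02,0,0,0,0,0,1],[-0.02,0,0,0,0,0,1],[-0.02,0,0,0,0,0,1],[-0.02,0,0,0,0,0,1],[-0.015,0,0,0,0,0,1],[0,0,0,0,0,0,1]],
])

```text
t: 24.0
position: [0.4704, 0.0323, 0.1989]
tool_rot: [-0.031, 0.704, 0.031, 0.708]
wrist_force: [1.3, -0.4, -0.0]
grip_width: 0.0852
```

```bash
python3 -c "
from h import *
plan([.5955,-.3674,.18])"
```

```text
t 24.0 p [0.4704 0.0323 0.1989] x [ 0.006  0.002 -1.   ] y [-0.088  0.996  0.001] z [0.996 0.088 0.006] w 0.0852 F [ 1.3 -0.4 -0. ] q [-0.55  0.08  0.44  1.88 -0.04  1.19 -0.01]
shift tool xyz mm [  19.  -409.2   89.4]
```

>>> send_rows([
  [[0,-0.0105,0.0022,0,0,0,1],[0,-0.021,0.0046,0,0,0,1],[0,-0.021,0.0046,0,0,0,1],[0,-0.021,0.0046,0,0,0,1],[0,-0.021,0.0046,0,0,0,1],[0,-0.021,0.0046,0,0,0,1],[0,-0.021,0.0046,0,0,0,1],[0,-0.021,0.0046,0,0,0,1],[0,-0.021,0.0046,0,0,0,1],[0,-0.021,0.0046,0,0,0,1],[0,-0.021,0.0046,0,0,0,1],[0,-0.021,0.0046,0,0,0,1],[0,-0.021,0.0046,0,0,0,1],[0,-0.021,0.0046,0,0,0,1],[0,-0.021,0.0046,0,0,0,1],[0,-0.021,0.0046,0,0,0,1],[0,-0.021,0.0046,0,0,0,1],[0,-0.021,0.0046,0,0,0,1],[0,-0.021,0.0046,0,0,0,1],[0,-0.02,0.0046,0,0,0,1]],
])

```text
t: 25.67
position: [0.5938, -0.3676, 0.1944]
tool_rot: [-0.031, 0.707, 0.031, 0.706]
wrist_force: [-0.0, -0.3, 0.6]
grip_width: 0.0857
```

>>> send_rows([
  [[0,0,0,6,0,0,1],[0,0,0,6,0,0,1],[0,0,0,6,0,0,1],[0,0,0,6,0,0,1],[0,0,0,6,0,0,1],[0,0,0,6,0,0,1],[0,0,0,6,0,0,1],[0,0,0,6,0,0,1],[0,0,0,6,0,0,1],[0,0,0,6,0,0,1],[0,0,0,6,0,0,1],[0,0,0,6,0,0,1],[0,0,0,6,0,0,1],[0,0,0,6,0,0,1],[0,0,0,6,0,0,1],[0,0,0,0,0,0,1],[0,0,0,0,0,0,1]],
])

```text
t: 27.08
position: [0.5938, -0.3665, 0.1945]
tool_rot: [0.476, 0.523, -0.477, 0.522]
wrist_force: [-0.4, 0.3, -0.3]
grip_width: 0.0853
```

```bash
python3 -c "
from h import *
plan([.5955,-.3674,.06])
from station import get_image
cv2.imwrite('pics/g3.png',get_image('side')['img'][:,:,::-1])"
```

```text
t 27.08 p [ 0.5938 -0.3665  0.1945] x [-0.001  0.    -1.   ] y [ 0.996  0.091 -0.001] z [ 0.091 -0.996 -0.   ] w 0.0853 F [-0.4  0.3 -0.3] q [-0.01  0.73  0.92  1.25 -0.56  1.42 -0.63]
shift tool xyz mm [134.5   1.7   1.1]
```

View pics/g3.png

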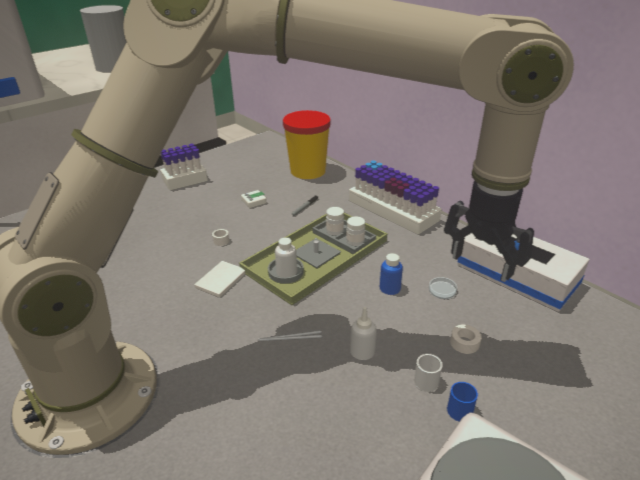

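Both jars (335,220 and 356,231) and the bottle (286,260) stand upright in their inserts. The look-alikes have not moved, and the gripper is over the roll.

>>> send_rows([
  [[0.01,0.0017,0.001,0,0,0,1],[0.02,0,0,0,0,0,1],[0.02,0,0,0,0,0,1],[0.02,0,0,0,0,0,1],[0.02,0,0,0,0,0,1],[0.02,0,0,0,0,0,1],[0.015,0,0,0,0,0,1],[0.015,0,0,0,0,0,1],[0.01,0,0,0,0,0,1],[0,0,0,0,0,0,1],[0,0,0,0,0,0,1],[0,0,0,0,0,0,1]],
])

```text
t: 28.13
position: [0.5962, -0.3681, 0.0461]
tool_rot: [0.477, 0.521, -0.477, 0.522]
wrist_force: [0.1, -0.6, 0.4]
grip_width: 0.0854
```

```bash
python3 -c "
from h import *
plan([.5955,-.3674,.026])"
```

```text
t 28.13 p [ 0.5962 -0.3681  0.0461] x [ 0.001 -0.001 -1.   ] y [0.996 0.088 0.001] z [ 0.088 -0.996  0.001] w 0.0854 F [ 0.1 -0.6  0.4] q [ 0.01  0.85  0.84  1.39 -0.65  1.18 -0.57]
shift tool xyz mm [20.1 -0.7 -0.8]
```

>>> send_rows([
  [[0.008,-0.0007,-0.0008,0,0,0,1],[0.007,0,0,0,0,0,1],[0.004,0,0,0,0,0,1],[0,0,0,0,0,0,1],[0,0,0,0,0,0,1],[0,0,0,0,0,0,0.75],[0,0,0,0,0,0,0],[0,0,0,0,0,0,0],[0,0,0,0,0,0,0],[0,0,0,0,0,0,0],[0,0,0,0,0,0,0],[0,0,0,0,0,0,0],[0,0,0,0,0,0,0]],
], squeeze=35)

```text
t: 29.22
position: [0.5953, -0.3671, 0.0268]
tool_rot: [0.477, 0.521, -0.477, 0.522]
wrist_force: [-0.9, -0.0, 4.9]
grip_width: 0.0546
```

```bash
python3 -c "
from h import *
plan([.5683,.0413,.18])
from station import get_image
a=get_image('side')['img'][270:390,390:550,::-1]
cv2.imwrite('pics/g4.png',cv2.resize(a,(640,480),interpolation=2))"
```

```text
t 29.22 p [ 0.5953 -0.3671  0.0268] x [ 0.001 -0.001 -1.   ] y [0.996 0.088 0.001] z [ 0.088 -0.996  0.001] w 0.0546 F [-0.9 -0.   4.9] q [ 0.01  0.87  0.82  1.41 -0.66  1.15 -0.56]
shift tool xyz mm [-153.5    9.2 -409.1]
```

View pics/g4.png

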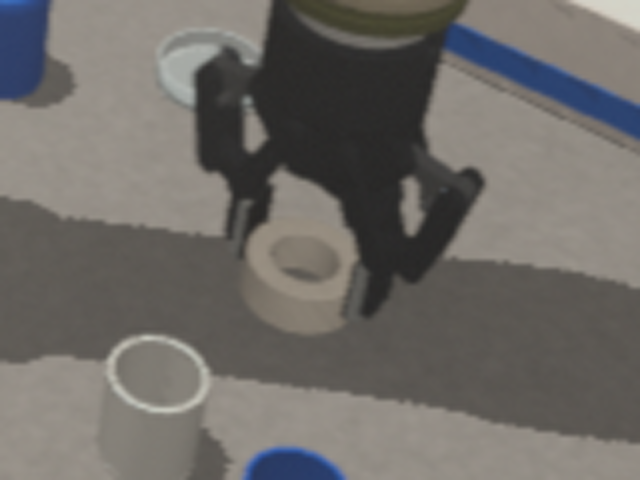

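The roll is gripped across its diameter and still lies flat (crop ≈ 305,275). I lift it and carry it to the post.

>>> send_rows([
  [[-0.01,0,0,0,0,0,0],[-0.015,0,0,0,0,0,0],[-0.02,0,0,0,0,0,0],[-0.02,0,0,0,0,0,0],[-0.02,0,0,0,0,0,0],[-0.02,0,0,0,0,0,0],[-0.02,0,0,0,0,0,0],[-0.02,0,0,0,0,0,0],[-0.01,0,0,0,0,0,0],[0,0.0002,-0.01,0,0,0,0],[0,0.0005,-0.0191,0,0,0,0]],
])

```text
t: 30.18
position: [0.5919, -0.3397, 0.1815]
tool_rot: [0.478, 0.52, -0.479, 0.521]
wrist_force: [-0.5, -0.1, -1.3]
grip_width: 0.0541
```

>>> send_rows([
  [[0,0.0005,-0.02,0,0,0,0],[0,0.0005,-0.02,0,0,0,0],[0,0.0005,-0.02,0,0,0,0],[0,0.0005,-0.02,0,0,0,0],[0,0.0005,-0.02,0,0,0,0],[0,0.0005,-0.02,0,0,0,0],[0,0.0005,-0.02,0,0,0,0],[0,0.0005,-0.02,0,0,0,0],[0,0.0005,-0.02,0,0,0,0],[0,0.0005,-0.02,0,0,0,0],[0,0.0005,-0.02,0,0,0,0],[0,0.0005,-0.02,0,0,0,0],[0,0.0005,-0.02,0,0,0,0],[0,0.0005,-0.02,0,0,0,0],[0,0.0005,-0.02,0,0,0,0],[0,0.0005,-0.02,0,0,0,0],[0,0.0005,-0.02,0,0,0,0],[0,0,-0.02,0,0,0,0],[0,0,-0.02,0,0,0,0],[0,0,0,0,0,0,0]],
])

```text
t: 31.85
position: [0.5668, 0.0478, 0.1793]
tool_rot: [0.475, 0.524, -0.476, 0.522]
wrist_force: [-0.3, 0.7, -1.1]
grip_width: 0.0545
```

```bash
python3 -c "
from h import *
plan([.5686,.0415,.0785])"
```

```text
t 31.85 p [0.5668 0.0478 0.1793] x [-0.003  0.002 -1.   ] y [ 0.995  0.095 -0.003] z [ 0.095 -0.995 -0.002] w 0.0545 F [-0.3  0.7 -1.1] q [-0.9   0.46  1.01  1.67 -0.41  1.25 -1.27]
shift tool xyz mm [100.8   1.4   6.7]
```

>>> send_rows([
  [[0.01,0,0,0,0,0,0],[0.02,0,0,0,0,0,0],[0.02,0,0,0,0,0,0],[0.02,0,0,0,0,0,0],[0.02,0,0,0,0,0,0],[0.01,0,0,0,0,0,0],[0,0,0,0,0,0,0],[0,0,0,0,0,0,0],[0,0,0,0,0,0,0]],
])

```text
t: 32.6
position: [0.5686, 0.041, 0.0819]
tool_rot: [0.478, 0.521, -0.477, 0.522]
wrist_force: [0.5, 0.0, -0.9]
grip_width: 0.0542
```

```bash
python3 -c "
from h import *
plan([.5686,.0415,.0375])
from station import get_image
a=get_image('side')['img'][170:320,220:420,::-1]
cv2.imwrite('pics/g5.png',cv2.resize(a,(800,600),interpolation=2))"
```

```text
t 32.6 p [0.5686 0.041  0.0819] x [ 0.001 -0.    -1.   ] y [0.996 0.087 0.001] z [ 0.087 -0.996  0.   ] w 0.0542 F [ 0.5  0.  -0.9] q [-0.82  0.57  0.93  1.77 -0.52  1.07 -1.19]
shift tool xyz mm [44.4 -0.  -0.6]
```

View pics/g5.png

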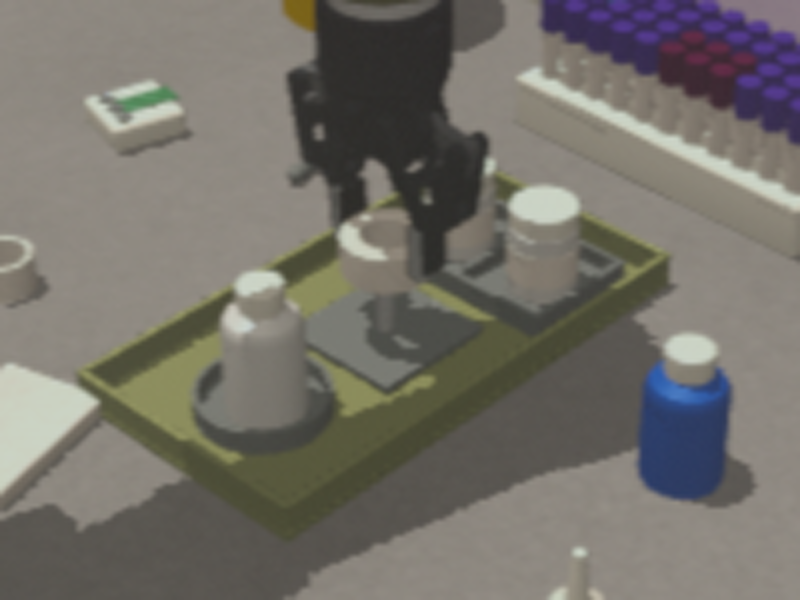

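The roll hangs level, centred over the post (crop ≈ 385,310). I lower it.

>>> send_rows([
  [[0.006,0,-0.0005,0,0,0,0],[0.008,0,0,0,0,0,0],[0.008,0,0,0,0,0,0],[0.008,0,0,0,0,0,0],[0.006,0,0,0,0,0,0],[0.004,0,0,0,0,0,0],[0.002,0,0,0,0,0,0],[0,0,0,0,0,0,0],[0,0,0,0,0,0,0],[0,0,0,0,0,0,0]],
])

```text
t: 33.48
position: [0.5683, 0.0419, 0.0393]
tool_rot: [0.478, 0.521, -0.477, 0.522]
wrist_force: [0.6, -0.0, -0.3]
grip_width: 0.0543
```

```bash
python3 -c "
from h import *
plan([.5686,.0415,.0378])"
```

```text
t 33.48 p [0.5683 0.0419 0.0393] x [ 0.001 -0.    -1.   ] y [0.996 0.088 0.001] z [ 0.088 -0.996  0.   ] w 0.0543 F [ 0.6 -0.  -0.3] q [-0.79  0.63  0.88  1.79 -0.57  1.   -1.16]
shift tool xyz mm [1.5 0.2 0.5]
```

Now I set it down, release, rise and move clear towards the robot's left, so both cameras can see.

>>> send_rows([
  [[0.001,0,0,0,0,0,0],[0.0005,0,0,0,0,0,0],[0,0,0,0,0,0,0],[0,0,0,0,0,0,0.75],[0,0,0,0,0,0,0.8],[0,0,0,0,0,0,1],[0,0,0,0,0,0,1],[0,0,0,0,0,0,1],[0,0,0,0,0,0,1],[-0.008,0,0,0,0,0,1],[-0.015,0,0,0,0,0,1],[-0.02,0,0,0,0,0,1],[-0.02,0,0,0,0,0,1],[-0.02,0,0,0,0,0,1],[-0.02,0,0,0,0,0,1],[-0.02,0,0,0,0,0,1],[-0.02,0,0,0,0,0,1],[-0.02,0,0,0,0,0,1]],
])

```text
t: 34.98
position: [0.5679, 0.0418, 0.2021]
tool_rot: [0.478, 0.521, -0.477, 0.522]
wrist_force: [-0.2, 0.4, -0.7]
grip_width: 0.0854
```

>>> send_rows([
  [[0,0,-0.01,0,0,0,1],[0,0,-0.02,0,0,0,1],[0,0,-0.025,0,0,0,1],[0,0,-0.025,0,0,0,1],[0,0,-0.025,0,0,0,1],[0,0,-0.025,0,0,0,1],[0,0,-0.025,0,0,0,1],[0,0,-0.025,0,0,0,1],[0,0,-0.025,0,0,0,1],[0,0,-0.025,0,0,0,1],[0,0,-0.025,0,0,0,1],[0,0,-0.025,0,0,0,1],[0,0,-0.02,0,0,0,1],[0,0,-0.01,0,0,0,1],[0,0,0,0,0,0,1],[0,0,0,0,0,0,1],[0,0,0,0,0,0,1]],
])

```text
t: 36.4
position: [0.5413, 0.3487, 0.2007]
tool_rot: [0.478, 0.521, -0.478, 0.521]
wrist_force: [-0.1, -0.4, -0.4]
grip_width: 0.0856
```

```bash
python3 -c "
from h import *
state()
from station import get_image
s=get_image('side')['img'][:,:,::-1]; t=get_image('top')['img'][:,:,::-1]
cv2.imwrite('pics/s6.png',s); cv2.imwrite('pics/t6.png',t)
a=cv2.resize(t[155:305,235:345],(440,600),interpolation=2); b=cv2.resize(s[200:305,230:400],(360,222),interpolation=2); c=cv2.resize(t[160:310,340:520],(360,300),interpolation=2)
o=np.zeros((600,800,3),np.uint8); o[:,:440]=a; o[:222,440:]=b; o[240:540,440:]=c; cv2.imwrite('pics/f6.png',o)"
```

```text
t 36.4 p [0.5413 0.3487 0.2007] x [ 0.    -0.001 -1.   ] y [0.996 0.086 0.   ] z [ 0.086 -0.996  0.001] w 0.0856 F [-0.1 -0.4 -0.4] q [-1.23  0.6   0.94  1.42 -0.49  1.36 -1.76]
```

View pics/f6.png

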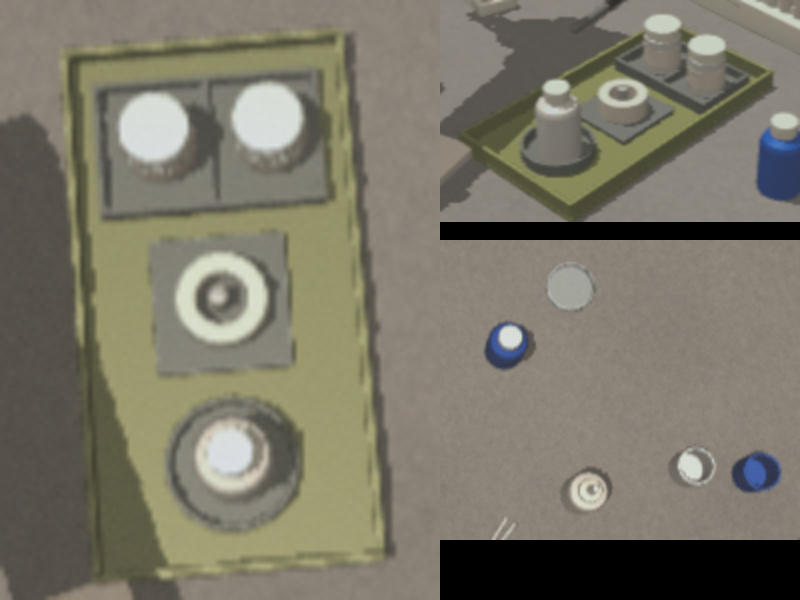

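View pics/s6.png

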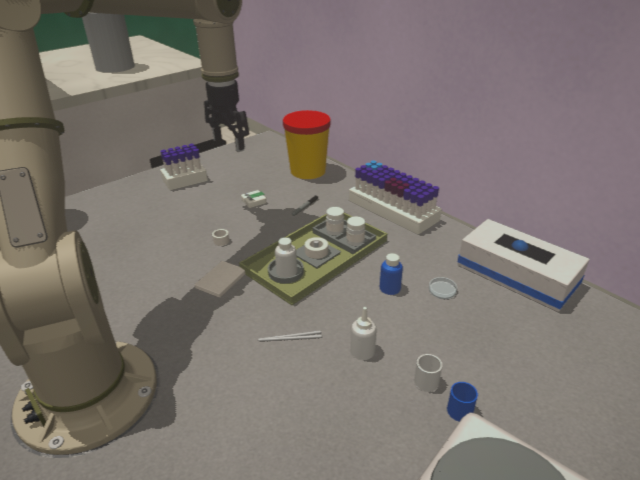

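Roll centred on the post (crop 222,297), bottle in the dish (231,451), jars in the cells (154,129 and 268,118), all upright. Look-alikes are unmoved. I put numbers on it.

```bash
python3 -c "
from h import *
p=np.array([.5686,.0416]);ux=np.array([.9962,.0872]);uy=np.array([-.0872,.9962])
for n,u,v,z,o in(('jar1',154,129,.069,.1),('jar2',268,118,.069,.1),('roll',222,297,.036,0),('bottle',231,451,.095,-.1)):
    q=px('top',(u+.5)/4-.5+235,(v+.5)/4-.5+155,z)[:2]-p-o*ux; print(n,np.round([q@ux*1e3,q@uy*1e3],1))
a,b=cv2.imread('pics/side0.png').astype(int),cv2.imread('pics/s6.png').astype(int)
d=abs(a-b).max(2)
for n,(x,y,r) in dict(spout=(363,335,28),open=(428,372,18),spent=(221,237,12)).items(): print(n,(d[y-r:y+r,x-r:x+r]>40).sum())
"
```

```text
jar1 [-1.2 31.8]
jar2 [  0.1 -36.2]
roll [0.4 0. ]
bottle [ 1.1 -1.5]
spout 0
open 0
spent 0
```

```bash
python3 -c "
from station import *
print(close_job())"
```

```text
the job is handed in; nothing more can be done
None
```

The caddy is restocked and handed in at about 36.5 s; close_job() gives no verdict. The full roll is over the post, the flat-capped bottle is in the round dish, and one lidded jar is in each cell. All four are released and the arm is clear.

I checked the last pictures after moving the arm away:

| Item | Offset from the centre of its insert or cell |
|---|---|
| Roll | under 1 mm |
| Bottle | about 2 mm |
| Jars | about 2–3 mm |

- **Standing:** all four look upright and on the floor of their inserts, judged by eye in both views. I did not measure tilt.
- **Look-alikes:** the areas around the spent roll, the spout bottle and the open jar showed no change from the first side picture. The blue items also look unmoved.
- **Failed checks:** none failed or disagreed. The arm lagged by up to about 10 mm right after some moves, so I re-measured and corrected before each grasp and placing.

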